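# Tip up a printed sign panel and stand it on the inspection easel

### The arm

A 7-joint arm with a two-finger parallel gripper is mounted at the origin on the work surface. World frame = base frame: x ahead of the robot, y to its left, z up, the work surface at z = 0. Lengths are in m, angles in rad, forces in N, time in s.
With the tool pointing down it reaches from about 0.375 to 0.925 m from the base axis. Payload 3.1 kg.
Tool frame: the origin (TCP) lies between the finger pads; the fingertips stand 19 mm ahead of it and the grasp point (between the pads) is the TCP; z points along the fingers, y is the direction in which the jaws open and shut (so a half turn about z gives the same grasp; the last joint's range is limited). The gripper opens to 85 mm and grips with 20 to 120 N. Pads are 22 mm wide; open, the fingers measure 114 mm over their backs; the gripper's body (76 mm by 85 mm) begins 54 mm behind the grasp point. The pads swing forward as they close: fully open they stand 13 mm farther back than shut.
Start: joints at [-1.429, 0.383, 0.044, 1.598, -0.018, 1.161, -0.05], TCP at [0.154, 0.631, 0.25] pointing down, gripper open.
Joint ranges: [-2.61, 2.61], [-0.41, 2.15], [-1.48, 1.57], [0, 2.5], [-1.57, 4.71], [0.05, 1.97], [-2.85, 2.85]. Speed limits (rad/s): [2.79, 2.79, 3.14, 3.14, 3.14, 3.14, 3.14].

### API

Orientations are given as a unit quaternion [x, y, z, w].
In Python, from bench import move_ptp, movel, move_j, move_gripper, pause, inverse_kinematics, read_camera, camera_params, MotionError, sign_off, look_for, tip_of, read_time_s, read_qpos, read_joint_vel, read_effort, read_eef_pos, read_tcp_rot, read_ft_force, read_ft_torque, read_finger_gap gives the robot as it stands. Calls block until the motion is done:
- move_ptp(position, orientation): joint-space move of the TCP to a pose.
- movel(position, orientation=None, speed=0.15): straight line of the TCP; orientation=None keeps the orientation; speed is the mean speed in m/s.
- move_j(angles): joint-space move.
- move_gripper(opening, effort=None): finger opening in m; effort is the grip in N (None keeps the last); returns when the fingers have stopped.
- pause(seconds).
- inverse_kinematics(position, orientation): joint angles nearest the present ones, or None.
- read_camera(name): name is "scene" or "top" or "wrist"; returns the picture (480x640x3 uint8, red, green, blue); there is no depth.
- camera_params(name): a dict with "K" (3x3 intrinsics, pixels), "dist_coeffs" ([k1, k2, p1, p2, k3] as OpenCV has them; the pictures are not rectified), "camera_from_world" (4x4, takes a point from world to camera coordinates). Camera axes: x right, y down, z forward; pixel columns grow to the right and rows downward; lengths in m; the calibration is good to about 2 mm. A picture is of the moment at which its call begins: read the wrist's pose just before it. camera_params takes no time and is no camera call; for the wrist camera it gives the pose at the moment of the call.
A pose or a line that the arm cannot do raises MotionError and nothing moves.
- sign_off(): hands the job in, once; it reports no verdict.
Trained networks look in the newest picture that a camera, given by its name, has taken for a name from the list of things; names that differ only in an ending like _2 or _b are one class to them, and where a whole thing is asked for, a point or a joint stands for the part that bears it (a point fixed in the world has none). Each returns a list of dicts, best first, with "confidence" (0 to 1); they miss things now and then, are a little off and sometimes report something else, mostly with a low value. They report only what shows in the picture. A call takes as long as a camera call. They do not tell look-alikes from the thing itself.
- look_for(camera, name): "at" ([column, row] in pixels, amid what is visible of it).
- tip_of(camera, name): "at" ([column, row] in pixels: a listed point, or the origin of a listed thing).
Readings, each from a call of its own:
- read_time_s(): time.
- read_qpos(): joint angles.
- read_joint_vel(): joint speeds.
- read_effort(): joint torques, N m.
- read_eef_pos(): TCP position.
- read_tcp_rot(): TCP orientation.
- read_ft_force(): force on the tool from outside, world axes, zero at the start.
- read_ft_torque(): the same for the moment, N m.
- read_finger_gap(): finger opening in m.
Only numpy, scipy, OpenCV 4.12 (cv2) and the standard library are available. Lean on these libraries where they do the work, as an engineer would, in place of code of your own. Each camera call takes 0.05 s, during which the arm holds its last target. There are 200 camera calls.

### The job

Press down the far end of the printed panel lying on the yellow tilting rest until the rest reaches its stop and stays tipped. Then take the panel by its raised end and stand it on end on the easel's ledge, centred and square, leaning on the back board with the print facing the open, green-lip side. Set it down gently, never drop it, and leave the ink jar, squeegee and tape roll alone.

Things in the scene. Friction and masses are not known exactly. Their poses are not given: they have to be found in the camera images.
- panel_center (a point): Centre of the loose sign panel: stiff white plate 160 mm (x) by 110 mm (y) by 5 mm (z), about 0.15 kg, red print 92 x 82 mm on its +z face, bare margins. It starts flat, print up, on the rest's yellow rocker, its x along the rest's x within 2 degrees and its centre within 5 mm of the pivot in plan. Its +x end is the one to press; its -x end overhangs the rocker by about 35 mm and rises.
- rest: Fixed stand of the tilting rest; origin under its centre, on the bench; x points from the end that rises (roughly towards the robot) to the end that is pressed (roughly away from it), y along the pivot, z up. Dark foot 130 x 130 x 10 mm; blue post 34 mm (x) by 74 mm (y), 86 mm high.
- rest_pivot (a point): Pivot of the yellow rocker plate, 85 mm above the bench over the rest's origin; fixed, axes as the rest's. Rocker: 90 mm wide, from 45 mm (-x side) to 85 mm (+x side) from the pivot, top 14 mm above the pivot. On its +x end two lugs, 18 mm wide, 36 mm either side of the middle, 10 mm above its top, inner faces 82 mm from the pivot, keep the tipped panel from sliding; 54 mm gap between them.
- rocker (a joint): Angle of the rocker, rad: 0 level (start), grows as its +x end goes down, stop at 1.05 (60 degrees). Stiff friction hinge (0.2 N m): stays where it is left. Pressing straight down on the panel 55 mm out from the pivot, with about 5 to 10 N, takes it to the stop, where the fingertips are some 30 to 60 mm above the bench.
- easel: Fixed easel; origin on the bench; +x is its open side with the green lip (roughly away from the robot), y along the ledge, z up. The ledge is the 12 mm base's top, 150 mm wide, from x = -10 to +9 mm. Back board 130 mm wide, 88 mm long: its front face rises from x = -10 mm on the ledge and leans 15 degrees to -x, top 97 mm above the bench. Green lip x = +9 to +19 mm, 12 mm above the ledge.
- ink_jar_center (a point): Bystander: red ink jar with black cap, 68 mm across, 100 mm high; point at its centre.
- squeegee_center (a point): Bystander: squeegee lying flat, 200 mm long (its y), wooden handle 30 x 26 mm with a green blade 8 mm thick reaching 60 mm in its +x; point at the handle's centre, 13 mm up.
- tape_roll_center (a point): Bystander: yellow tape roll lying flat, 100 mm across, 25 mm high; point at its centre.
Mind the look-alikes: they are no part of the job. Of the things like the part that bears panel_center, leave any that is blue; of the rest the smaller one is meant.

How it is judged:
On the way, in this order (a step that is already met when the one before it is completed fails the run):
1. the panel is pressed down by the fingers until the rest is tipped to its stop (value of joint rocker above 0.96 rad and contact force between the fingers and panel above 0.5 N and angle between panel_center's own z axis and vertical above 0.8 rad), for 0.05 s.
2. the panel is held by the fingers, clear of the rest (contact force between the fingers and panel above 1 N and contact force between panel and rest below 0.05 N and distance between panel_center and rest_pivot above 0.06 m), for 0.2 s.
At the end, for the whole second after the job is handed in: The panel stands on end on the easel's ledge behind the green lip (centre 79 to 96 mm above the bench), leaning on the back board (its print 5 to 33 degrees upward of level) with the print to the open side, centred within 20 mm along the ledge, square within 10 degrees, at rest and released (x of panel_center in the frame of easel between -0.06 and -0.005 m and y of panel_center in the frame of easel between -0.02 and 0.02 m and z of panel_center in the frame of easel between 0.079 and 0.096 m and angle between panel_center's own z axis and vertical between 1 and 1.48 rad and angle between the y axis of panel_center and the y axis of easel, either way round below 0.17 rad and linear speed of panel below 0.02 m/s); the robot touches nothing.
It fails at once if the panel falls to the bench (height (world z) of panel_center below 0.05 m).
It fails at once if the panel is dropped (moves faster than 0.6 m/s while the fingers do not touch it) (linear speed of panel above 0.6 m/s and contact force between the fingers and panel below 0.05 N).
It fails at once if the ink jar is moved more than 25 mm (distance of ink_jar_center from where it was at the start of the episode above 0.025 m).
It fails at once if the squeegee is moved more than 25 mm (distance of squeegee_center from where it was at the start of the episode above 0.025 m).
It fails at once if the tape roll is moved more than 25 mm (distance of tape_roll_center from where it was at the start of the episode above 0.025 m).
It also fails if it takes over 64 s, if anything falls off the work surface, if the arm or the gripper's body presses on something with over 40 N, if the wrist force passes 120 N, or if a joint passes its speed limit or range.

## Working session

There is one attempt and no reset: what is moved stays moved. The work goes in short steps, each a Python script; the robot and the scene stay as the last script left them, time stands still between calls to the robot, and variables do not carry over. Pictures are saved under pics/ and viewed, about 8 in all and at most 12, crops included, and the job is handed in when it is done.

```bash
ls; mkdir -p pics; cat > h.py <<'E'
import numpy as np, cv2
from scipy.spatial.transform import Rotation as R
from bench import *
def save(img,n): cv2.imwrite('pics/'+n,img[:,:,::-1])
def ray(c,px,P=None):
    P=P or camera_params(c)
    K=np.array(P['K']);d=np.array(P['dist_coeffs']);T=np.array(P['camera_from_world'])
    u=cv2.undistortPoints(np.array([[px]],float),K,d)[0,0]
    Rm=T[:3,:3];o=-Rm.T@T[:3,3];v=Rm.T@np.array([u[0],u[1],1]);return o,v/np.linalg.norm(v)
def at_z(c,px,z,P=None):
    o,v=ray(c,px,P);return o+v*(z-o[2])/v[2]
def tri(rays):
    A=sum(np.eye(3)-np.outer(v,v) for o,v in rays);b=sum((np.eye(3)-np.outer(v,v))@o for o,v in rays)
    return np.linalg.solve(A,b)
def proj(c,pts,P=None):
    P=P or camera_params(c);T=np.array(P['camera_from_world'])
    return cv2.projectPoints(np.array(pts,float).reshape(-1,1,3),cv2.Rodrigues(T[:3,:3])[0],T[:3,3],np.array(P['K']),np.array(P['dist_coeffs']))[0][:,0]
E
python3 - <<'E'
from h import *
ims=[]
for c in ['scene','top']:
    im=read_camera(c); save(im,c+'0.png')
    print(c,at_z(c,(320,240),0).round(3), ray(c,(320,240))[0].round(2))
    for n in ['panel_center','rest','rest_pivot','rocker','easel','ink_jar_center','squeegee_center','tape_roll_center']:
        for f in (look_for,tip_of):
            try: print(n,f.__name__,[(np.round(d['at'],1).tolist(),round(d['confidence'],2)) for d in f(c,n)][:4])
            except Exception as e: print(n,f.__name__,e)
print(read_time_s(),read_tcp_rot())
E
```

```text
pics
scene [0.47 0.01 0.  ] [ 1.19 -0.73  0.7 ]
panel_center call [([220.1, 251.4], 0.91), ([262.8, 269.8], 0.9), ([184.0, 345.1], 0.66)]
panel_center call [([187.0, 345.0], 0.94), ([232.9, 251.3], 0.93), ([265.9, 269.0], 0.74)]
rest call [([269.7, 303.5], 0.78)]
rest call [([266.9, 303.3], 0.75)]
rest_pivot call [([267.5, 306.6], 0.66)]
rest_pivot call []
rocker call [([288.9, 289.5], 0.46)]
rocker call it knows: easel, ink_jar_center, panel_center, rest, rest_pivot, squeegee_center, tape_roll_center
easel call [([357.7, 212.5], 0.89)]
easel call [([365.6, 221.4], 0.61)]
ink_jar_center call [([398.3, 262.2], 0.81)]
ink_jar_center call []
squeegee_center call [([356.3, 324.2], 0.9)]
squeegee_center call [([348.1, 317.3], 0.88)]
tape_roll_center call [([443.0, 253.8], 0.72)]
tape_roll_center call [([442.5, 246.2], 0.91)]
top [ 0.566 -0.094  0.   ] [ 0.42 -0.09  1.09]
panel_center call [([395.6, 234.0], 0.98), ([364.8, 339.6], 0.85), ([471.5, 253.1], 0.71)]
panel_center call [([396.0, 233.4], 0.89), ([362.3, 338.9], 0.81), ([474.1, 254.3], 0.73)]
rest call [([367.1, 232.5], 0.91)]
rest call []
rest_pivot call [([365.2, 235.1], 0.92), ([394.4, 238.0], 0.21)]
rest_pivot call []
rocker call [([411.4, 200.0], 0.42)]
rocker call it knows: easel, ink_jar_center, panel_center, rest, rest_pivot, squeegee_center, tape_roll_center
easel call [([216.0, 278.9], 0.58)]
easel call [([216.1, 269.2], 0.89), ([397.7, 235.7], 0.19)]
ink_jar_center call []
ink_jar_center call [([275.3, 166.6], 0.89), ([351.9, 167.7], 0.57)]
squeegee_center call [([352.9, 159.9], 0.63)]
squeegee_center call [([352.5, 168.5], 0.85)]
tape_roll_center call [([198.5, 159.5], 0.6)]
tape_roll_center call [([209.5, 170.0], 0.59)]
1.6 [ 1.19584895e-01  9.92823979e-01 -2.30849728e-05  1.45881694e-06]
```

View pics/scene0.png

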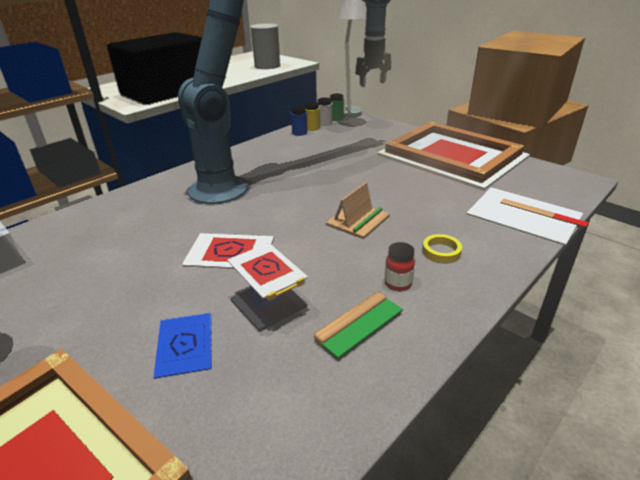

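View pics/top0.png

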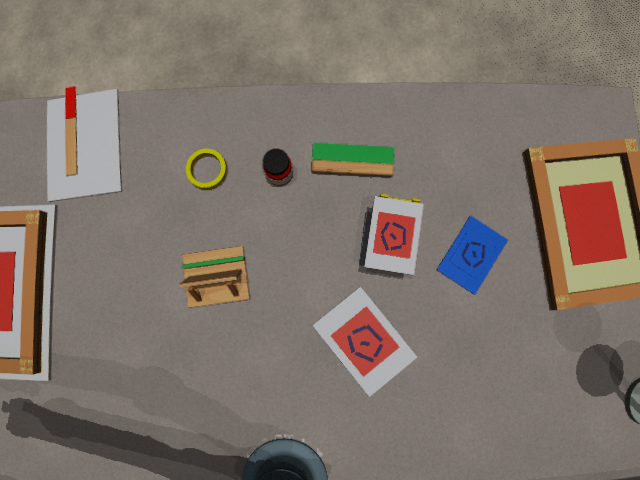

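Top view: the rest's panel is at about (396,234) and the easel at (216,270), with its green lip away from the robot. The look-alikes are the larger panel at (365,340) and the blue one at (473,254). Next I'll take wrist views of the easel and the rest.

```bash
cat > m1.py <<'E'
from h import *
import json
E=at_z('top',(216,269),0.012); Pn=at_z('top',(396,233.7),0.1015); 
a=ray('scene',(266,269));b=ray('top',(396,233.7));print('easel',E,'panel z',Pn,'tri',tri([a,b]))
print('easel tri',tri([ray('scene',(365.6,221.4)),ray('top',(216,269.2))]))
# camera offset in tool frame
q=R.from_quat(read_tcp_rot());p=np.array(read_eef_pos());o,v=ray('wrist',(320,240))
ot=q.inv().apply(o-p);vt=q.inv().apply(v);print('cam in tool',ot,vt)
yaw0=R.from_quat([1,0,0,0])  # tool down, x fwd, y right
for name,T,ofs in [('e1',E,(0,.04)),('e2',E,(0,-.06)),('r1',Pn,(0,.05)),('r2',Pn,(0,-.05))]:
    q=R.from_euler('z',90,degrees=True)*yaw0 if 0 else yaw0
    ok=False
    for z in (.30,.34,.26):
        oo=q.apply(ot);vv=q.apply(vt)
        s=(T[2]-(z+oo[2]))/vv[2]
        tgt=np.r_[(T-oo-vv*s)[:2]+np.array(ofs),z]
        if inverse_kinematics(tgt,q.as_quat()) is not None: ok=True;break
    print(name,tgt,ok)
    if not ok: continue
    move_ptp(tgt,q.as_quat());pause(.2)
    P=camera_params('wrist');im=read_camera('wrist');save(im,name+'.png')
    json.dump({k:np.array(x).tolist() for k,x in P.items()},open(name+'.json','w'))
    for n in (['easel'] if name[0]=='e' else ['panel_center','rest_pivot','rest']):
        print(n,[(np.round(d['at'],1).tolist(),round(d['confidence'],2)) for d in tip_of('wrist',n)][:3])
print(read_time_s())
a=[cv2.imread('pics/%s.png'%n) for n in ('e1','e2','r1','r2')]
cv2.imwrite('pics/mosaic.png',cv2.resize(np.vstack([np.hstack(a[:2]),np.hstack(a[2:])]),(800,600)))
E
python3 m1.py
```

```text
easel [0.49900053 0.15671091 0.012     ] panel z [ 0.56361649 -0.26106493  0.1015    ] tri [ 0.56444923 -0.25964471  0.10251359]
easel tri [0.50282297 0.16271849 0.00253687]
cam in tool [ 7.89228382e-02 -2.42515082e-05 -1.23221074e-01] [-0.30898238 -0.01328072  0.95097503]
e1 [0.553688  0.1909438 0.3      ] True
easel [([348.2, 237.8], 0.68)]
e2 [0.553688  0.0909438 0.3      ] True
easel [([591.3, 13.3], 0.75), ([263.8, 235.3], 0.66)]
r1 [ 0.58922441 -0.21558214  0.3       ] True
panel_center [([314.0, 391.0], 0.83), ([531.9, 246.6], 0.76), ([375.8, 241.4], 0.68)]
rest_pivot []
rest []
r2 [ 0.58922441 -0.31558214  0.3       ] True
panel_center [([239.5, 384.0], 0.77), ([262.9, 242.2], 0.68), ([449.6, 248.7], 0.61)]
rest_pivot []
rest []
7.2833
```

View pics/mosaic.png

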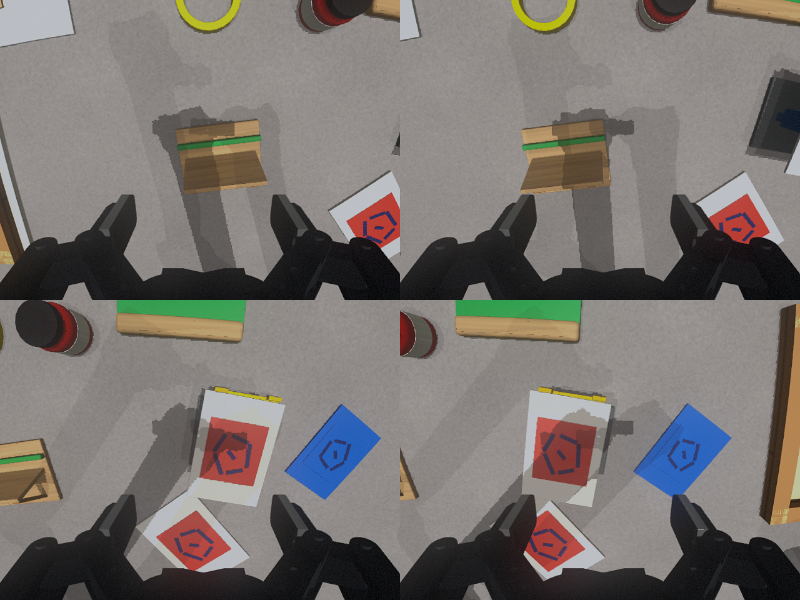

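```bash
cat > m2.py <<'E'
from h import *
import json
from scipy.optimize import least_squares
def load(n): return cv2.imread(f'pics/{n}.png'),{k:np.array(v) for k,v in json.load(open(n+'.json')).items()}
def quad(mask,near):
    cs,_=cv2.findContours(mask,cv2.RETR_EXTERNAL,cv2.CHAIN_APPROX_NONE)
    cs=[c for c in cs if cv2.contourArea(c)>150]
    c=min(cs,key=lambda c:np.linalg.norm(c[:,0].mean(0)-near)); h=cv2.convexHull(c)
    e=.01
    while True:
        a=cv2.approxPolyDP(h,e*cv2.arcLength(h,True),True)
        if len(a)<=4: return a[:,0].astype(float),c
        e+=.005
res={}
for n,near in (('r1',(375,241)),('r2',(263,242))):
    im,P=load(n);hs=cv2.cvtColor(im,cv2.COLOR_BGR2HSV);h,s,v=cv2.split(hs)
    m=(((h<8)|(h>170))&(s>120)&(v>60)).astype(np.uint8)*255
    m=cv2.morphologyEx(m,cv2.MORPH_CLOSE,np.ones((7,7)))
    q,c=quad(m,near)
    q=cv2.cornerSubPix(cv2.cvtColor(im,cv2.COLOR_BGR2GRAY),q.astype(np.float32).reshape(-1,1,2),(4,4),(-1,-1),(3,30,.01))[:,0]
    ctr=q.mean(0);q=q[np.argsort(np.arctan2(*(q-ctr).T[::-1]))];res[n]=(q,P);print(n,q.round(1).tolist())
C=np.array([tri([ray('',res[n][0][i],res[n][1]) for n in res]) for i in range(4)])  # order: TL,TR,BR,BL
print('print corners\n',C.round(4)); print('sides',[np.linalg.norm(C[i]-C[i-1]).round(4) for i in range(4)])
ctr=C.mean(0);dx=(C[0]+C[1]-C[2]-C[3])[:2];print('panel centre',ctr,'yaw',np.degrees(np.arctan2(dx[1],dx[0])))
# easel
gr={}
for n,near in (('e1',(348,230)),('e2',(264,230))):
    im,P=load(n);h,s,v=cv2.split(cv2.cvtColor(im,cv2.COLOR_BGR2HSV))
    m=((h>45)&(h<85)&(s>90)).astype(np.uint8)*255; m=cv2.morphologyEx(m,cv2.MORPH_CLOSE,np.ones((5,5)))
    q,c=quad(m,near);ctr=q.mean(0);q=q[np.argsort(np.arctan2(*(q-ctr).T[::-1]))];gr[n]=(q,P);print(n,q.tolist())
C=np.array([tri([ray('',gr[n][0][i],gr[n][1]) for n in gr]) for i in range(4)]);print('lip\n',C.round(4))
d=(C[0]+C[3]-C[1]-C[2]);yaw=np.arctan2(-d[0],d[1]);print('len',np.linalg.norm(d)/2,'yaw',np.degrees(yaw),C.mean(0))
o=C.mean(0)[:2]-R.from_euler('z',yaw).apply([.014,0,0])[:2];print('easel origin',o)
# overlay model
out=[]
Rz=R.from_euler('z',yaw)
for n in ('e1','e2'):
    im,P=load(n)
    w=np.tan(np.radians(15))*.085
    for pts,col in (([(.009,-.075,.024),(.019,-.075,.024),(.019,.075,.024),(.009,.075,.024)],(255,0,255)),([(-.010,-.065,.012),(-.01,.065,.012),(-.01-w,.065,.097),(-.01-w,-.065,.097)],(255,255,0))):
        pp=proj('',Rz.apply(pts)+np.r_[o,0],P);cv2.polylines(im,[np.round(pp*8).astype(int)],True,col,1,cv2.LINE_AA,3)
    x,y=gr[n][0].mean(0).astype(int);out.append(cv2.resize(im[y-60:y+100,x-100:x+100],None,fx=2,fy=2))
im,P=load('r1');x,y=375,241;q=res['r1'][0]
cv2.polylines(im,[np.round(q*8).astype(int)],True,(0,255,0),1,cv2.LINE_AA,3)
out.append(cv2.resize(im[y-110:y+100,x-100:x+100],(304,320)))
cv2.imwrite('pics/ov.png',cv2.resize(np.hstack(out),(800,232)) if 0 else np.vstack([np.hstack(out[:2]),np.hstack([out[2],np.zeros((320,496,3),np.uint8)])])[:600])
E
python3 m2.py
```

```text
r1 [[337.79998779296875, 186.10000610351562], [430.5, 203.60000610351562], [404.1000061035156, 297.79998779296875], [317.79998779296875, 283.5]]
r2 [[220.3000030517578, 186.3000030517578], [314.5, 203.0], [297.20001220703125, 297.3999938964844], [210.5, 283.1000061035156]]
print corners
 [[ 0.6155 -0.2239  0.1042]
 [ 0.601  -0.3041  0.1041]
 [ 0.5111 -0.2874  0.104 ]
 [ 0.5246 -0.2067  0.1024]]
sides [np.float64(0.0926), np.float64(0.0816), np.float64(0.0914), np.float64(0.0818)]
panel centre [ 0.56303974 -0.25553048  0.10366435] yaw -10.638294098809011
e1 [[417.0, 218.0], [414.0, 225.0], [284.0, 239.0], [286.0, 231.0]]
e2 [[322.0, 216.0], [328.0, 223.0], [200.0, 240.0], [195.0, 235.0]]
lip
 [[0.536  0.096  0.0422]
 [0.518  0.0894 0.0047]
 [0.4985 0.2396 0.0031]
 [0.5159 0.2335 0.0343]]
len 0.03861760741394328 yaw -89.11596939372028 [0.51710163 0.16462095 0.02107311]
easel origin [0.51688563 0.17861929]
```

View pics/ov.png

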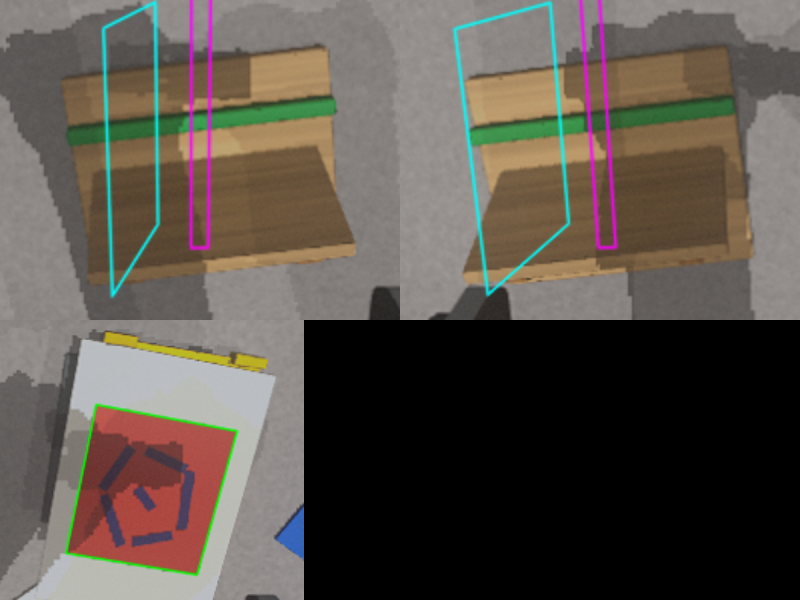

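```bash
cat > m3.py <<'E'
import re
src=open('m2.py').read().split('# easel')[0].split("res={}")[0]; exec(src)
from scipy.optimize import minimize
D=[]
for n,near in (('e1',(348,230)),('e2',(264,230))):
    im,P=load(n);h,s,v=cv2.split(cv2.cvtColor(im,cv2.COLOR_BGR2HSV))
    m=((h>40)&(h<90)&(s>80)).astype(np.uint8)*255
    q,c=quad(m,near);k=np.zeros_like(m);cv2.drawContours(k,[c],-1,255,-1)
    x,y=int(near[0]),int(near[1]);D.append((im,P,cv2.resize(k[y-40:y+40,x-100:x+100],None,fx=4,fy=4,interpolation=cv2.INTER_NEAREST),x-100,y-40))
box=np.array([(x,y,z) for x in (.009,.019) for y in (-.075,.075) for z in (.012,.024)])
board=[(-.010,-.065,.012),(-.01,.065,.012),(-.01-.0228,.065,.097),(-.01-.0228,-.065,.097)]
tf=lambda p,pts:R.from_euler('z',p[2]).apply(pts)+np.r_[p[:2],0]
def cost(p):
    t=0
    for im,P,k,x0,y0 in D:
        pp=(proj('',tf(p,box),P)-[x0,y0]+.5)*4-.5
        g=np.zeros_like(k);cv2.fillConvexPoly(g,cv2.convexHull(np.round(pp*16).astype(np.int32)),255,cv2.LINE_8,4)
        t+=1-(g&k).sum()/ (g|k).sum()
    return t
best=min((minimize(cost,[.50,.162,y],method='Nelder-Mead',options=dict(initial_simplex=np.array([[.50,.162,y],[.52,.162,y],[.5,.175,y],[.5,.162,y+.05]]))) for y in (.05,.1,.15)),key=lambda r:r.fun)
p=best.x;print(p,np.degrees(p[2]),best.fun)
out=[]
for im,P,k,x0,y0 in D:
    o=cv2.resize(im[y0-20:y0+140,x0:x0+200],None,fx=2,fy=2)
    for pts,col in ((board,(255,255,0)),):
        pp=(proj('',tf(p,pts),P)-[x0,y0-20]+.5)*2-.5;cv2.polylines(o,[np.round(pp*8).astype(int)],True,col,1,cv2.LINE_AA,3)
    pp=(proj('',tf(p,box),P)-[x0,y0-20]+.5)*2-.5;cv2.polylines(o,[cv2.convexHull(np.round(pp*8).astype(np.int32))],True,(255,0,255),1,cv2.LINE_AA,3)
    out.append(o)
cv2.imwrite('pics/ov2.png',np.hstack(out))
json.dump(p.tolist(),open('easel.json','w'))
# IK feasibility of the plan
def rotm(yaw,tilt,sgn): # tool z=(sin t,0,-cos t) in frame; y = sgn*normal
    z=np.array([np.sin(tilt),0,-np.cos(tilt)]);y=sgn*np.array([np.cos(tilt),0,np.sin(tilt)]);x=np.cross(y,z)
    return R.from_euler('z',yaw)*R.from_matrix(np.c_[x,y,z])
yr=np.radians(-10.6);O=np.array([.563,-.2555,.085])
for sgn in (1,-1):
    for nm,yaw,t,pos in [('press0',yr,0,O+R.from_euler('z',yr).apply([.055,0,.06])),('press',yr,np.radians(-24),O+R.from_euler('z',yr).apply([.065,0,-.02])),('grasp',yr,np.radians(30),O+R.from_euler('z',yr).apply([-.02,0,.07])),('pre',yr,np.radians(30),O+R.from_euler('z',yr).apply([-.08,0,.18])),
      ('place',p[2],np.radians(15),np.r_[p[:2],0]+R.from_euler('z',p[2]).apply([-.04,0,.156])),('placehi',p[2],np.radians(15),np.r_[p[:2],0]+R.from_euler('z',p[2]).apply([-.04,0,.25]))]:
        q=inverse_kinematics(pos,rotm(yaw,t,sgn).as_quat());print(sgn,nm,None if q is None else np.round(q,2))
E
python3 m3.py
```

```text
[0.50348304 0.16189347 0.13497185] 7.733317323855049 0.39636612410082317
1 press0 [-0.05  0.57  0.53  1.64 -0.33  1.01  0.4 ]
1 press [ 0.04  0.92  0.47  1.29 -0.28  1.42  0.34]
1 grasp [ 0.06  0.21  0.4   2.19 -0.69  0.32  0.85]
1 pre [-0.57 -0.24  0.95  2.23  0.15  0.54  0.13]
1 place [-1.06  0.06  0.63  2.26  0.08  0.58 -0.37]
1 placehi [-1.07 -0.11  0.59  2.17  0.21  0.83 -0.47]
-1 press0 [-0.41  0.86  1.15  1.66 -0.83  1.19 -2.38]
-1 press [-0.24  1.17  1.07  1.31 -0.77  1.57 -2.5 ]
-1 grasp [-0.51  0.35  1.07  2.21 -1.13  0.48 -1.91]
-1 pre [ 1.11 -0.06 -0.62  2.17 -0.36  0.55 -2.58]
-1 place [ 0.68  0.25 -1.21  2.19  0.53  0.67  2.4 ]
-1 placehi [-1.59 -0.25  1.04  2.18  0.42  0.89  2.5 ]
```

View pics/ov2.png

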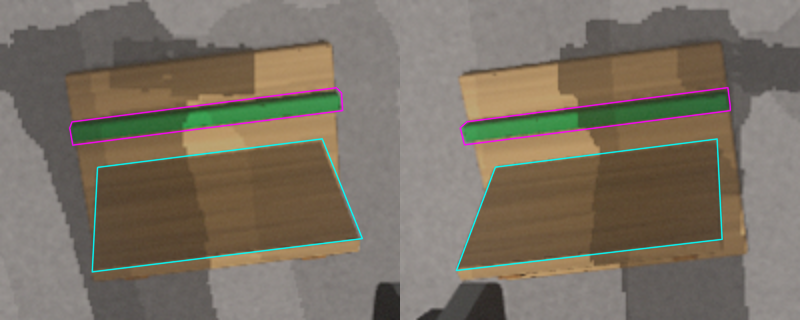

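Close fit: the model sits about 3 mm too far towards +x, so I'll use easel ≈ (0.501, 0.163), yaw 7.5°. The panel is well measured, and all the poses are reachable. Now the press.

```bash
cat >> h.py <<'E'
YR=np.radians(-10.6);O=np.array([.563,-.2555,.085]);RR=R.from_euler('z',YR)
EA=np.array([.501,.163,0]);YE=np.radians(7.5);RE=R.from_euler('z',YE)
def rotm(yaw,tilt,sgn=1):
    z=np.array([np.sin(tilt),0,-np.cos(tilt)]);y=sgn*np.array([np.cos(tilt),0,np.sin(tilt)]);x=np.cross(y,z)
    return R.from_euler('z',yaw)*R.from_matrix(np.c_[x,y,z])
E
cat > press.py <<'E'
from h import *
def pose(th,ex=0,s=.055):
    a=.4*min(th,np.radians(62));n=np.array([np.sin(th),0,np.cos(th)]);t=np.array([np.cos(th),0,-np.sin(th)])
    tip=s*t+n*(.019+.0145*abs(np.sin(th-a))+ex)
    q=rotm(YR,-a);return O+RR.apply(tip)-q.apply([0,0,.019]),q.as_quat()
move_gripper(0,40)
p,q=pose(0,.05);move_ptp(p,q)
movel(pose(0,.01)[0],q,.1)
f0=np.array(read_ft_force())
for d in list(range(5,61,5))+list(range(62,85,2)):
    p,q=pose(np.radians(d));movel(p,q,.06)
    f=np.array(read_ft_force())-f0
    if d%10==0 or d>60: print(d,f.round(1),np.round(np.array(read_eef_pos())-p,4))
    if d>54 and np.linalg.norm(f)>22: break
pause(.15);print('end',d,np.array(read_ft_force()).round(1))
w=R.from_quat(q).apply([0,0,1])
p1=np.array(read_eef_pos())+RR.apply([.05,0,.03]);movel(p1,q,.12)
movel(p1+[0,0,.15],q,.25)
for c in ('scene','top'): save(read_camera(c),c+'1.png')
print(read_time_s())
a=cv2.imread('pics/scene1.png')[200:360,170:350];b=cv2.imread('pics/top1.png')[140:300,310:490]
cv2.imwrite('pics/chk1.png',cv2.resize(np.hstack([a,b]),(800,355)))
E
python3 press.py
```

```text
10 [ 1.4 -0.   0.4] [0.0006 0.0003 0.0001]
20 [ 1.3  1.5 -1.1] [ 0.0001  0.0002 -0.0002]
30 [ 1.2  0.8 -0.5] [-0.0002  0.     -0.0004]
40 [ 0.9 -0.3 -0.5] [-0.0001  0.0001 -0.0005]
50 [0.8 1.1 0.3] [-0.0001  0.0001 -0.0005]
60 [ 0.5  0.3 -0.2] [-0.0002  0.0002 -0.0005]
62 [ 1.4 -0.2  0.9] [-0.0002  0.0001 -0.0001]
64 [0.9 0.5 0.1] [-0.0002 -0.      0.    ]
66 [ 1.  -0.4  0.5] [-0.0001 -0.     -0.0001]
68 [1.1 0.7 2.1] [ 0.     -0.0001  0.0001]
70 [ 2.2 -0.1  4.2] [ 0.0011 -0.0005  0.0012]
72 [ 3.3 -0.3  7.7] [ 0.0022 -0.0007  0.0025]
74 [ 5.3 -0.2 10. ] [ 0.0035 -0.0009  0.0035]
76 [ 5.4 -0.5 13. ] [ 0.0047 -0.0011  0.0048]
78 [ 6.7 -0.2 15.3] [ 0.0059 -0.0014  0.006 ]
80 [ 8.3  0.6 19.5] [ 0.0072 -0.0017  0.0073]
82 [10.2  0.9 21.9] [ 0.0085 -0.0019  0.0086]
end 82 [ 8.9 -0.3 22.3]
17.35
```

View pics/chk1.png

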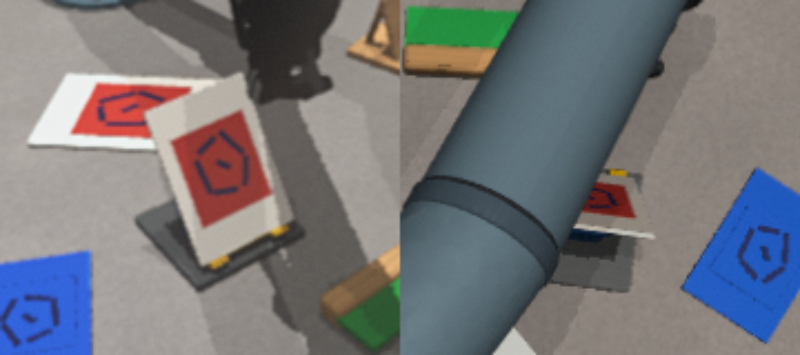

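The rest is tipped, with the panel resting against the yellow lugs. I'll fit the panel's pose from the scene picture before grasping.

```bash
cat > fit.py <<'E'
src=open('m2.py').read().split("res={}")[0]; exec(src)
im=cv2.imread('pics/scene1.png');h,s,v=cv2.split(cv2.cvtColor(im,cv2.COLOR_BGR2HSV))
m=(((h<8)|(h>170))&(s>110)&(v>60)).astype(np.uint8)*255
m[:, :246]=0
m=cv2.morphologyEx(m,cv2.MORPH_CLOSE,np.ones((5,5)))
q,c=quad(m,(270,275))
q=cv2.cornerSubPix(cv2.cvtColor(im,cv2.COLOR_BGR2GRAY),q.astype(np.float32).reshape(-1,1,2),(3,3),(-1,-1),(3,30,.01))[:,0]
print(q.tolist())
def model(p):
    th,sh,dy,dyaw=p;n=np.array([np.sin(th),0,np.cos(th)]);t=np.array([np.cos(th),0,-np.sin(th)])
    return [O+R.from_euler('z',YR+dyaw).apply(t*(sh+a)+np.array([0,dy+b,0])+n*.019) for a,b in ((-.046,-.041),(-.046,.041),(.046,.041),(.046,-.041))]
def f(p):
    pp=proj('scene',model(p));d=np.linalg.norm(pp[:,None]-q[None],axis=2)
    return (pp-q[d.argmin(1)]).ravel()
r=least_squares(f,[1.047,0,0,0]);print('theta deg',np.degrees(r.x[0]),'s,dy',r.x[1:3],'dyaw',np.degrees(r.x[3]),'rms px',np.sqrt((r.fun**2).mean()), proj('scene',model(r.x)).round(1).tolist())
E
python3 fit.py
```

```text
[[278.0135803222656, 248.94464111328125], [292.13311767578125, 286.6846008300781], [260.8526306152344, 302.4385986328125], [246.1371307373047, 263.3381042480469]]
theta deg 60.89717198742362 s,dy [ 0.00063884 -0.00311301] dyaw 3.021099943806774 rms px 0.17861741489851027 [[246.0, 263.2], [278.2, 248.7], [292.0, 286.8], [261.0, 302.7]]
```

```bash
cat > grasp.py <<'E'
from h import *
th=np.radians(60);n=np.array([np.sin(th),0,np.cos(th)]);t=np.array([np.cos(th),0,-np.sin(th)])
RG=R.from_euler('z',YR+np.radians(1))
q=rotm(YR+np.radians(1),np.radians(30)).as_quat()
P=lambda s:O+RG.apply(t*s+n*.0165+np.array([0,-.002,0]))
move_gripper(.045,50)
g=P(-.068);pre=P(-.155)
print(read_eef_pos(),pre,inverse_kinematics(pre,q))
move_ptp(pre,q);f0=np.array(read_ft_force())
movel(g,q,.08);print('df',np.array(read_ft_force())-f0,read_time_s())
move_gripper(0,50);pause(.2);print('gap',read_finger_gap(),'df',np.array(read_ft_force())-f0)
movel(g+[0,0,.03],q,.06);movel(g+[0,0,.13],q,.15);pause(.1)
print('gap',read_finger_gap(),read_eef_pos(),'df',np.array(read_ft_force())-f0,read_time_s())
for c in ('scene','top'): save(read_camera(c),c+'2.png')
a=cv2.imread('pics/scene2.png')[120:360,150:420];b=cv2.imread('pics/top2.png')[120:360,250:520]
cv2.imwrite('pics/chk2.png',cv2.resize(np.hstack([a,b]),(800,355)))
E
python3 grasp.py
```

```text
[ 0.66640345 -0.27515972  0.2406793 ] [ 0.50034108 -0.24693044  0.22748394] [-0.18371127 -0.02129482  0.65271816  2.22184822 -0.31837209  0.45368377
  0.55724836]
df [ 0.77973023  0.47575826 -0.71068854] 20.275
gap 0.004308849855497788 df [-5.63663708  3.05255749  5.35865883]
gap 0.0041407171612111715 [ 0.54207768 -0.2536313   0.28002292] df [-0.69901011  1.67169845 -2.96774063] 22.4833
```

View pics/chk2.png

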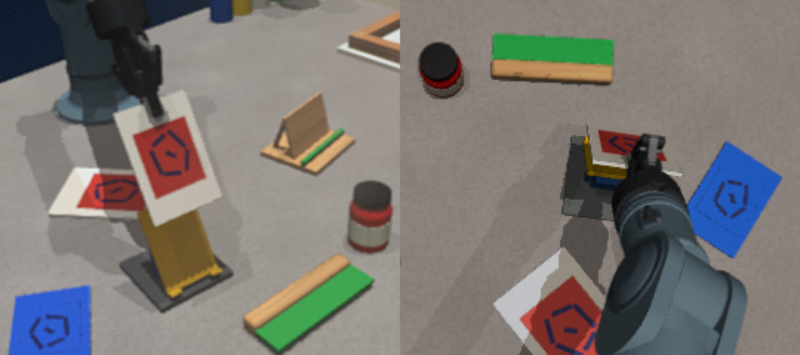

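```bash
cat > fit2.py <<'E'
src=open('m2.py').read().split("res={}")[0]; exec(src)
def fit(name,x0=240,near=(270,230),roi=None):
    im=cv2.imread(f'pics/{name}.png');h,s,v=cv2.split(cv2.cvtColor(im,cv2.COLOR_BGR2HSV))
    m=(((h<8)|(h>170))&(s>110)&(v>60)).astype(np.uint8)*255
    m[:,:x0]=0;m=cv2.morphologyEx(m,cv2.MORPH_CLOSE,np.ones((5,5)))
    q,c=quad(m,near)
    q=cv2.cornerSubPix(cv2.cvtColor(im,cv2.COLOR_BGR2GRAY),q.astype(np.float32).reshape(-1,1,2),(3,3),(-1,-1),(3,30,.01))[:,0];return q
if __name__=='__main__':
    q=fit('scene2');tp=np.array(read_eef_pos());tr=R.from_quat(read_tcp_rot())
    def model(p):
        sh,dy,ry,rx=p
        L=np.array([(b,.0025,a) for a,b in ((-.046,-.041),(-.046,.041),(.046,.041),(.046,-.041))])
        L[:,2]+=sh;L[:,0]+=dy
        return tr.apply(R.from_euler('yx',[ry,rx]).apply(L))+tp
    def f(p):
        pp=proj('scene',model(p));d=np.linalg.norm(pp[:,None]-q[None],axis=2);return (pp-q[d.argmin(1)]).ravel()
    r=least_squares(f,[.068,0,0,0]);print(q.tolist(),r.x[:2],np.degrees(r.x[2:]),np.sqrt((r.fun**2).mean()))
    L=tr.apply(np.eye(3));print(tr.as_matrix().round(3).tolist())
E
python3 fit2.py
```

```text
[[274.0521545410156, 198.24815368652344], [288.686279296875, 239.61590576171875], [255.01687622070312, 254.1766357421875], [239.1194610595703, 210.8018341064453]] [ 7.01595736e-02 -9.47612103e-05] [0.69009024 1.37198324] 0.269334113648869
[[0.167, 0.855, 0.49], [0.986, -0.145, -0.083], [-0.0, 0.497, -0.867]]
```

```bash
cat > hover.py <<'E'
from h import *
phi=np.radians(16.5);q=rotm(YE,phi).as_quat();xb=-.0027;L=.150
tcp=lambda h:EA+RE.apply([xb-L*np.sin(phi),0,.012+L*np.cos(phi)+h])
if __name__=='__main__':
    p=np.array(read_eef_pos());movel(p+[0,0,.03],None,.15)
    movel(tcp(.14),q,.2)
    movel(tcp(.03),q,.12);pause(.2)
    print(read_eef_pos(),read_finger_gap(),read_ft_force(),read_time_s())
    save(read_camera('scene'),'scene3.png');save(read_camera('top'),'top3.png');save(read_camera('wrist'),'wrist3.png')
    a=cv2.imread('pics/scene3.png')[110:270,270:450];c=cv2.imread('pics/wrist3.png')
    cv2.imwrite('pics/chk3.png',np.hstack([cv2.resize(a,(450,400)),cv2.resize(c[:,160:560],(333,400))]))
E
python3 hover.py
```

```text
[0.45671421 0.15741519 0.18677428] 0.004026575935548545 [-0.82506462 -1.97924759 -1.20701292] 26.4417
```

View pics/chk3.png

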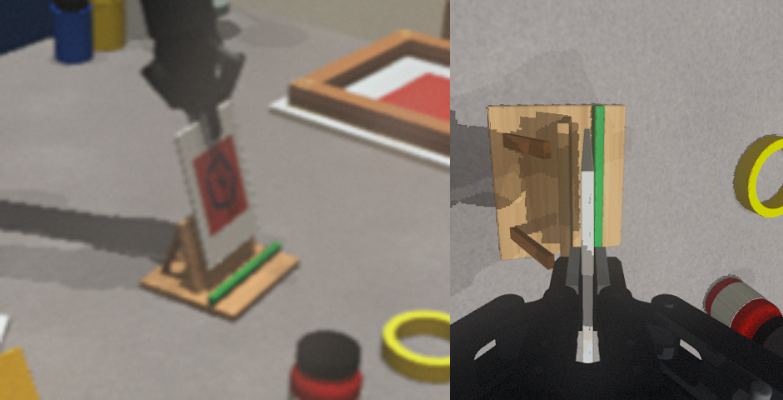

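```bash
python3 - <<'E'
from h import *
T=lambda p:RE.apply(p)+EA
pp=proj('wrist',T([(.009,-.075,.024),(.019,-.075,.024),(.009,.075,.024),(.019,.075,.024)]));print(pp.round(1))
im=cv2.imread('pics/wrist3.png');h,s,v=cv2.split(cv2.cvtColor(im,cv2.COLOR_BGR2HSV));m=((h>40)&(h<90)&(s>80));
for r in (127,132,180,230,280,290): 
    c=np.where(m[r,250:420])[0]+250; print(r,(c.min(),c.max()) if len(c) else None)
rows=np.where(m[:,300:380].any(1))[0];print(rows.min(),rows.max())
E
```

```text
[[330.7 305. ]
 [341.6 303.5]
 [331.5 124.4]
 [344.1 124.3]]
127 (np.int64(334), np.int64(345))
132 (np.int64(332), np.int64(345))
180 (np.int64(331), np.int64(344))
230 (np.int64(333), np.int64(343))
280 (np.int64(333), np.int64(342))
290 (np.int64(333), np.int64(342))
126 479
```

The model and the wrist view agree to about 1–2 px. Now I'll lower it onto the ledge.

```bash
cat > place.py <<'E'
from hover import *
f0=np.mean([read_ft_force() for _ in range(5)],0)
movel(tcp(.006),q,.06)
h=.006
while h>-.008:
    h-=.001;movel(tcp(h),q,.02);pause(.03)
    f=np.mean([read_ft_force() for _ in range(3)],0)-f0
    if f[2]>4: break
print('contact h',h,f.round(1),read_eef_pos())
g=read_finger_gap()
for w in (.008,.014,.03): move_gripper(w,20);pause(.15)
print(read_ft_force(),read_time_s())
z=R.from_quat(q).apply([0,0,1]);p=np.array(read_eef_pos())
movel(p-z*.06,q,.06);movel(p-z*.06+[0,0,.06],q,.15);pause(.3)
for c in ('scene','top','wrist'): save(read_camera(c),c+'4.png')
print(read_time_s())
a=cv2.imread('pics/scene4.png')[130:270,290:450];c=cv2.imread('pics/wrist4.png')
cv2.imwrite('pics/chk4.png',np.hstack([cv2.resize(a,(457,400)),cv2.resize(c[:,160:560],(333,400))]))
E
python3 place.py
```

```text
contact h -0.001 [-4.  -0.2 10.7] [0.45668947 0.15770124 0.15614451]
[-0.33120001  0.83493574 -0.31957059] 30.325
32.475
```

View pics/chk4.png

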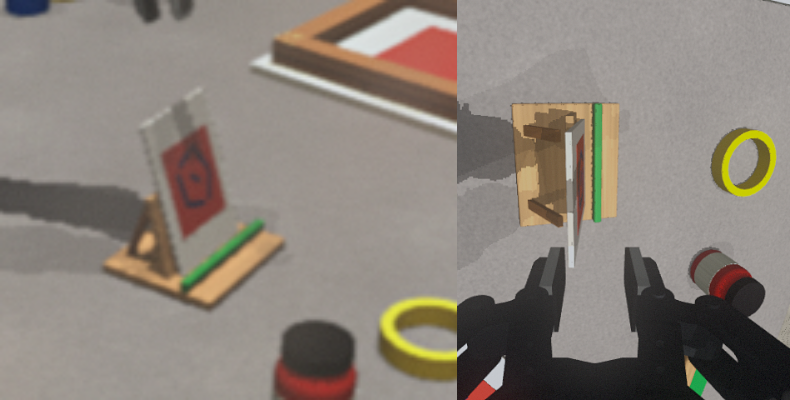

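It is standing on the ledge, leaning on the board, with the print to the lip side. One numeric check, then I'll hand in.

```bash
python3 - <<'E'
from fit2 import *
q=fit('scene4',330,(358,192))
def model(p):
    x,y,yaw,roll,=p; th=np.radians(74)
    L=np.array([(a,b,.0025) for a,b in ((-.046,-.041),(-.046,.041),(.046,.041),(.046,-.041))])
    L=R.from_euler('y',th).apply(R.from_euler('z',roll).apply(L))
    return RE.apply(R.from_euler('z',yaw).apply(L)+[x,y,.089])+EA
def f(p):
    pp=proj('scene',model(p));d=np.linalg.norm(pp[:,None]-q[None],axis=2);return (pp-q[d.argmin(1)]).ravel()
r=least_squares(f,[-.025,0,0,0]);print(q.tolist(),'x,y',r.x[:2],'yaw,roll',np.degrees(r.x[2:]),'rms',np.sqrt((r.fun**2).mean()))
sign_off() if abs(r.x[1])<.015 and abs(np.degrees(r.x[2:])).max()<9 else print('not signed')
E
```

```text
[[361.6787414550781, 173.43698120117188], [368.77386474609375, 201.6860809326172], [351.0702209472656, 212.9661865234375], [345.5758361816406, 183.8705596923828]] x,y [-0.02775138  0.00025428] yaw,roll [-4.06316217  0.87134026] rms 0.5649136116800904
the job is handed in; nothing more can be done
```

The panel now stands on the easel's ledge, leaning on the back board with its print to the green-lip side. I handed the job in at about 32.5 s of the 64 s allowed; no verdict is reported.

- **Press:** I pressed the panel's far end down with closed fingers until the rest reached its stop. The wrist force ended at about 24 N, and a fit to the scene picture gave a tilt of 60.9°. It stayed tipped after the fingers left.
- **Grasp and lift:** I took the panel by its raised end with the fingers along the panel and lifted it straight up. In the gripper it sat within about 1.5° of straight and 2 mm of where I expected.
- **Placing:** I lowered it in 1 mm steps until it touched the ledge at about 11 N, then opened the fingers in stages and backed away.
- **Last checks:** A final fit to the scene picture put the panel's centre at x = −28 mm and y = 0 mm in the easel frame. It was about 4° off square in yaw and 1° in roll, against the 10° limit. That fit assumed the panel's height and lean, so I checked those two only by eye. I did not measure the ink jar, squeegee and tape roll again, but no move went near them.

**What disagreed:**
- **Easel position:** The first estimate had a corner-order mistake, and the refit was still about 3 mm off in x. I corrected it by hand, and the wrist camera later agreed with the corrected value to 1–3 mm.
- **Press force:** During the press the wrist force read only about 1 N until the stop, less than the 5–10 N the task text gives.

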